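Set the grind wheel free of backlash and lock it with the T-toggle

TASK

Set the grinder's adjuster to the red marker and lock it. The black handwheel has about 17 degrees of play, so turn it anticlockwise until its white pointer is a good 30 degrees beyond the marker, then bring it back clockwise onto the marker so that the play is taken up in the clockwise direction, and leave it there. Then take the orange lock toggle from its caddy, pass its crossbar down through the deck's slot until its handle sits on the deck, and turn it a quarter turn so that the crossbar holds under the deck; let go of it, and leave the blue cup behind the work, the tamper and the shaker where they are.

Things in the scene. Friction and masses are not known exactly. Their poses are not given: they have to be found in the camera images.
- wheel_grip (a point): Middle of the grip bar standing across the black handwheel (86 mm disc), on the wheel's upright axis, 104 mm above the table. The bar is 64 mm long (this point's x), 14 mm wide (y), 30 mm high and turns with the wheel; the disc's top is 20 mm below this point, the deck 44 mm. The wheel needs 0.03 N m in its play, 0.2 N m to drive the collar, and stays where it is left.
- wheel_pointer (a point): Outer end of the white pointer line on the handwheel's rim, 43 mm from the wheel's axis, on the -x side of the wheel. The grip bar points the same way.
- mark (a point): The inner tip of the red marker rider, at the wheel's rim, 43 mm from the wheel's axis: the pointer must stand at this tip (within 4 degrees). The rider (16 mm high block on the deck, 50 to 62 mm from the axis) is stiff and stays where it is.
- mark_axis (a point): Point on the wheel's axis, turned with the red marker: its -x axis points at the marker; its +y side is clockwise of the marker (seen from above).
- marker_rider (a joint): Setting of the red marker in rad, clockwise from above positive, 0 = straight to the adjuster's front (-x of its slot frame).
- collar (a joint): Angle in rad, clockwise positive, of the brass burr collar under the wheel. The pointer's angle, counted like the marker's, is collar + handwheel. Collar turns only when the wheel has used up its play; range -1.4 to 1.4.
- handwheel (a joint): Angle in rad, clockwise positive, of the handwheel relative to the collar, i.e. where it stands in its play: 0 = drives the collar anticlockwise, 0.30 = drives it clockwise (play taken up clockwise). At the start the pointer stands 0.2 to 0.95 rad clockwise of the marker.
- slot (a point): Centre of the slot in the adjuster's deck, at the deck's top, 60 mm above the table. The slot is 50 mm long (this point's x) and 18 mm wide (y), through a 10 mm plate with 50 mm of free space under it. The wheel's axis lies 120 mm away along this point's +y axis.
- toggle_grip (a point): Centre of the orange handle of the loose lock toggle. The handle is a plate 64 mm long (x), 14 mm thick (y), 50 mm high (z, up). When seated in the slot the handle's underside rests on the deck, so this point is then 25 mm above the deck.
- toggle_foot (a point): Centre of the toggle's steel crossbar (44 mm long in x, 14 mm thick, 10 mm high), 45 mm below the handle's centre; a 14 mm round neck, 15 mm long, joins the two. Seated, it lies 20 mm below the deck's top.
- caddy: Grey caddy fixed to the table, base 110 x 80 x 6 mm, origin at the centre of its underside. The toggle starts upright in the 18 mm gap (along x) between its two cheeks (54 mm long in x, 12 mm thick, up to 81 mm above the table, as high as the toggle). They cover the handle's flat faces, so it can be taken only by the handle's two ends, 64 mm apart, which project 5 mm at either side.
- blue_cup: Blue cup at the back, 53 mm high, bystander; origin at the centre of its underside.
- tamper: Coffee tamper, 94 mm high, bystander; origin at the centre of its underside.
- shaker: Steel shaker, 82 mm high, bystander; origin at the centre of its underside.
- adjuster: The adjuster: box 150 x 250 mm, deck 60 mm above the table, fixed; origin at the centre of its underside. Two upright dark guard cheeks (40 mm long in x, 8 mm thick, 42 mm high) stand on the deck either side of the slot, inner faces 38 mm from its centre line: fingers holding the toggle by its ends cannot turn between them, fingers on its flat faces can.
- toggle: The loose lock toggle, 75 mm high, about 0.12 kg; origin at the centre of its underside, 50 mm below the handle's centre.
There are look-alikes about, which are no part of the job. What is meant by the toggle is not turquoise, and is the smaller of those in its own colour.

How it is judged (in metres and radians):
On the way, in this order (a step that is already met when the one before it is completed fails the run):
1. the pointer has been turned anticlockwise at least 20 degrees beyond the marker (y of wheel_pointer in the frame of mark_axis below -0.01475 m), for 0.1 s.
2. the pointer is back on the marker, play taken up clockwise (y of wheel_pointer in the frame of mark_axis between -0.003 and 0.003 m and x of wheel_pointer in the frame of mark_axis below 0 m and value of joint handwheel above 0.24 rad), for 0.2 s.
3. the toggle's crossbar is through the slot, under the deck (z of toggle_foot in the frame of slot below -0.0152 m and horizontal distance between toggle_foot and slot below 0.008 m), for 0.1 s.
At the end, for the whole second after the job is handed in: Pointer within 3 mm of the marker, play taken up clockwise (handwheel joint above 0.24); toggle crossbar centre over 15 mm below the deck top, within 8 mm of the slot centre and 17 degrees of square across the slot; toggle upright within 7 degrees, released, at rest (all of step 2 and all of step 3 and angle between the x axis of toggle_foot and the y axis of slot, either way round below 0.3 rad and angle between toggle_foot's own z axis and vertical below 0.12 rad and linear speed of toggle below 0.02 m/s and velocity of joint collar below 0.05 rad/s); the robot touches nothing.
It fails at once if the blue cup is pushed more than 30 mm (distance of blue_cup from where it was at the start of the episode above 0.03 m).
It fails at once if the tamper is pushed more than 30 mm (distance of tamper from where it was at the start of the episode above 0.03 m).
It fails at once if the shaker is pushed more than 30 mm (distance of shaker from where it was at the start of the episode above 0.03 m).
It also fails if it takes over 69 s, if anything falls off the work surface, if the arm or the gripper's body presses on something with over 40 N, if the wrist force passes 120 N, or if a joint passes its speed limit or range.

ROBOT

A 7-joint arm with a two-finger parallel gripper is mounted at the origin on a cart in front of the work surface, level with it; the furniture and walls round the work are solid. World frame = base frame: x ahead of the robot, y to its left, z up, the work surface at z = 0. Lengths are in mm, angles in rad, forces in N, time in s.
With the tool pointing down it reaches from about 350 to 900 mm from the base axis. Payload 8.1 kg.
Tool frame: the origin (TCP) lies at the very end of the fingers, on their centre line; the grasp point (between the pads) lies behind it (bot.hold_point_z is the z of the grasp point in the tool frame, in mm); z points along the fingers, y is the line along which they close (so a half turn about z gives the same grasp; the last joint's range is limited). The gripper opens to 85 mm and grips with 20 to 120 N. Pads are 22 mm wide; open, the fingers measure 114 mm over their backs; the gripper's body (76 mm by 85 mm) begins 54 mm behind the grasp point. The pads swing forward as they close: fully open they stand 13 mm farther back than shut.
Start: joints at [1.092, 0.434, 0.025, 1.573, -0.012, 1.134, -0.075], TCP at [229.363, -581.407, 231.323] pointing down, gripper open.
Joint ranges: [-2.62, 2.62], [-0.44, 2.09], [-1.27, 1.32], [0.08, 2.57], [-1.32, 4.46], [0.12, 2], [-2.74, 2.74]. Speed limits (rad/s): [2.22, 2.22, 3.01, 3.01, 3.14, 3.14, 3.14].

INTERFACE

Orientations are given as a unit quaternion [w, x, y, z].
In Python, from plant import bot, imaging gives the robot as it stands. The module is installed in compiled form; this text tells all that it offers.
- The arm moves only by the shell command python3 -m handwheel 'ROWS' [OPENING] [FORCE]. ROWS is a JSON object of lists of equal length, an entry for each row: "offset": the shift along the tool's x, y, z in units of 0.02 m (1.0 is 0.02 m), a list of three; "twist": the turn, a rotation vector about the tool's x, y, z in units of 0.15 rad (1.0 is 0.15 rad), a list of three. A call has 1 to 20 rows; each row shifts and turns the commanded pose from where the row before left it, along the tool's axes as they then stand; what a row does not reach is not made up. A row lasts 1/10 s, in which the tool goes at most 50 mm and 8.59 degrees, less where a joint would pass 70% of its speed; a pose out of reach is approached as far as the arm can. A call with a number of a shift or a turn outside -1 to 1 is refused whole. A call with a gripper value outside its range is refused whole. OPENING is the gripper command: -1 is shut, 1 is fully open, values between are in proportion, set as the call begins (- or left out, the last holds). The fingers move at their own pace and stop on an object; FORCE is the grip in N (left out, the last holds). Time passes only in rows, so rows that do not move let the fingers close. It gives the time, the measured TCP pose, the force, the opening and the grip force at its end, in the units of the state.
- bot.sense(): the state, without advancing time (a new reading comes with each control period).
- imaging.get_image(name): name is "scene" or "top" or "wrist"; returns a dict with "frame" (420x560x3 uint8, red, green, blue), "mtx" (3x3 intrinsics, pixels), "rvec" (rotation vector, rad) and "tvec" (3), from world to camera coordinates, as OpenCV has them. Camera axes: x right, y down, z forward; pixel columns grow to the right and rows downward; lengths in mm; the calibration is good to about 2 mm. A picture is of the moment at which its call begins. There is no depth.
- bot.job_done(): hands the job in; it is judged then, once.
The state is a dict: "t": time; "joint_positions": joint angles; "qd": joint speeds; "tau": joint torques, N m; "position": TCP position; "tool_rot": TCP orientation; "contact_force": force on the tool from outside, world axes, zero at the start; "moment": the same for the moment, N m; "gripper_width": finger opening in mm; "finger_force": force on a finger pad.
Only numpy, scipy, OpenCV 4.12 (cv2) and the standard library are available. Lean on these libraries where they do the work, as an engineer would, in place of code of your own. Each camera call takes 0.05 s, during which the arm holds its last target. There are 200 camera calls.

## Working session

There is one attempt and no reset: what is moved stays moved. The work goes in short steps, Python scripts to look and compute and a shell command to move; the robot and the scene stay as the last step left them, time stands still between calls to the robot, and variables do not carry over. Pictures are saved under pics/ and viewed, at most 10 in all, crops included, and the job is handed in when it is done.

```bash
mkdir -p pics; cat > h.py <<'E'
import numpy as np, cv2
from plant import bot, imaging
from scipy.spatial.transform import Rotation as R
def grab(n,fn=None):
    d=imaging.get_image(n)
    if fn: cv2.imwrite('pics/'+fn,d['frame'][:,:,::-1])
    np.savez('last_'+n+'.npz',**{k:np.array(v) for k,v in d.items()})
    return d
def load(n): return dict(np.load('last_'+n+'.npz'))
def ray(d,uv,z):
    K=np.array(d['mtx']);M=cv2.Rodrigues(np.array(d['rvec'],float))[0];t=np.array(d['tvec'],float).ravel()
    c=-M.T@t; r=M.T@np.linalg.solve(K,np.array([uv[0],uv[1],1.]))
    return c+r*(z-c[2])/r[2]
def proj(d,P):
    return cv2.projectPoints(np.array(P,float).reshape(-1,1,3),np.array(d['rvec'],float),np.array(d['tvec'],float),np.array(d['mtx'],float),None)[0].reshape(-1,2)
E
python3 - <<'E'
from h import *
a=grab('scene','s0.png');b=grab('top','t0.png')
for d in (a,b):
    M=cv2.Rodrigues(np.array(d['rvec'],float))[0]; print(-M.T@np.array(d['tvec']).ravel(),M[2])
s=bot.sense();print(s,bot.hold_point_z)
E
```

```text
[-37.35249344 616.86229408 617.88542843] [ 0.59113796 -0.62444462 -0.51051428]
[511.25795616 -30.54437731 970.26274768] [ 0.06622893  0.02437916 -0.99750658]
{'t': 0.1, 'joint_positions': array([ 1.09238997,  0.43520215,  0.02497386,  1.57401647, -0.01161611,
        1.13400883, -0.07512554]), 'qd': array([ 0.00054577, -0.00156486, -0.00116163, -0.0019105 , -0.00201059,
       -0.00135388, -0.0001448 ]), 'tau': array([ 1.98411108e-03, -6.71755815e+01,  1.02736898e+00, -3.16902709e+01,
        1.56730431e-02,  7.24525336e-03, -6.60993419e-05]), 'position': array([ 229.1734663 , -580.96756866,  230.57009642]), 'tool_rot': array([-7.17928120e-04,  9.82407344e-01,  1.86749179e-01, -1.98329322e-04]), 'contact_force': array([0.08351881, 0.39741828, 0.01512772]), 'moment': array([-0.00085708,  0.01206406, -0.00412307]), 'finger_force': 0.0, 'gripper_width': 85.56777918556614} -18.700000000000003
```

View pics/t0.png

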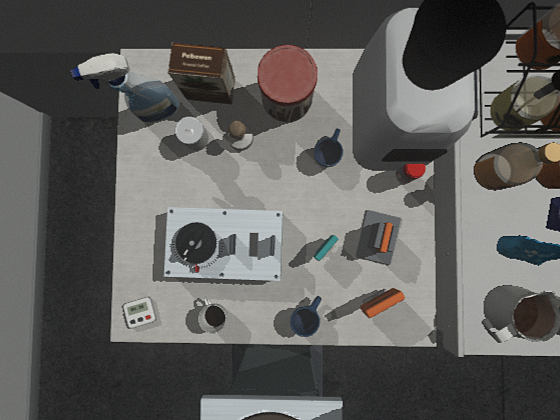

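View pics/s0.png

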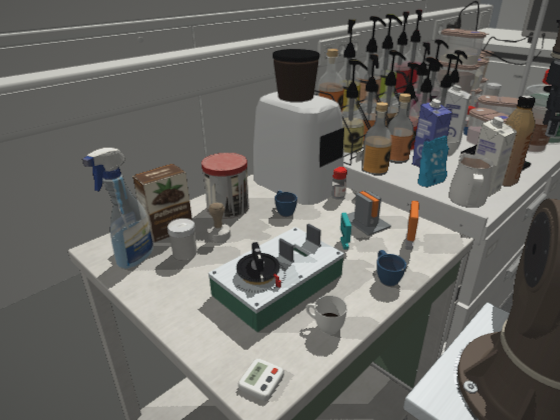

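Top view: the adjuster is at about (223,243), wheel at (195,243), red marker at (196,268) and slot at (253,245). There are three toggle candidates: turquoise (326,247), orange in the grey caddy (384,237), and a larger-looking orange one loose at (383,302). The one in the caddy fits, so I'll confirm it in a crop.

```bash
python3 - <<'E'
from h import *
f=load('top')['frame'][195:325,150:416,::-1]
cv2.imwrite('pics/t0c.png',cv2.resize(f,None,fx=3,fy=3,interpolation=cv2.INTER_CUBIC))
E
```

```text
(no output)
```

View pics/t0c.png

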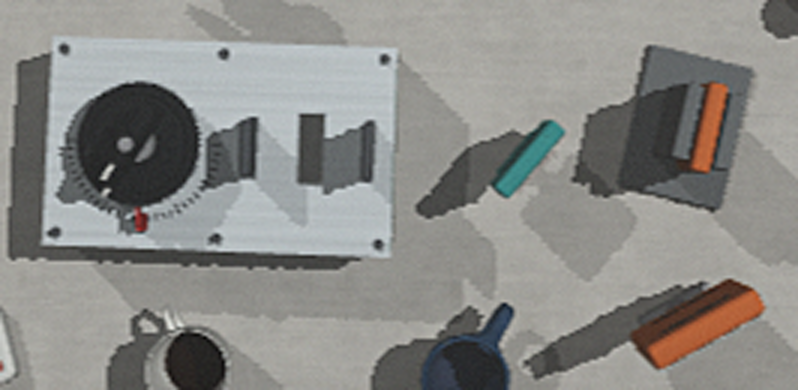

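```bash
python3 - <<'E'
from h import *
d=load('top')
c=lambda u,v:(150+(u-1)/3,195+(v-1)/3)
P=lambda u,v,z:ray(d,c(u,v),z)[:2]
TL,TR,BR,BL=[P(*q,60) for q in [(53,37),(398,48),(390,257),(41,244)]]
cen=(TL+TR+BR+BL)/4
ey=(TL-TR+BL-BR);print('len',np.linalg.norm(ey)/2);ey/=np.linalg.norm(ey)
ex=(TL-BL+TR-BR);print(np.linalg.norm(ex)/2);ex/=np.linalg.norm(ex)
print('cen',cen,'yaw y',np.degrees(np.arctan2(-ey[0],ey[1])),'yaw x',np.degrees(np.arctan2(ex[1],ex[0])))
W=P(139,144,84);S=P(312,149,60);print('wheel',W,'slot',S,np.linalg.norm(W-S))
def ang(p): v=p-W; return np.degrees(np.arctan2(v@ey,-(v@ex)))
for n,q,z in [('ptr out',(102,190),84),('ptr in',(113,165),84),('mark',(138,209),76),('mark2',(139,220),76),('grey dot',(125,144),119)]:
    p=P(*q,z);print(n,p,'cw ang',ang(p),np.linalg.norm(p-W))
a,b=P(718,85,81),P(700,172,81);print('toggle',(a+b)/2,P(709,128,81),a-b,np.linalg.norm(a-b),np.degrees(np.arctan2((a-b)[1],(a-b)[0])))
s=bot.sense();print(R.from_quat(s['tool_rot'],scalar_first=True).as_matrix())
E
```

```text
len 250.12289585191314
148.99174511379044
cen [499.54581375 105.15824745] yaw y -1.3384751614680486 yaw x -1.6833948924877662
wheel [500.5731103  158.43026283] slot [498.07195125  38.91922228] 119.53721014235745
ptr out [468.23905803 183.66317601] cw ang 36.50742735017303 41.014519913077805
ptr in [485.72567522 176.36539219] cw ang 48.84655826098774 23.283367324331632
mark [454.84772344 159.77904452] cw ang 0.35110694297810624 45.745275340041026
mark2 [447.16661404 158.89232219] cw ang -0.8428689802936274 53.408495032592405
grey dot [500.89176784 160.42837644] cw ang 97.3836084066329 2.02336369656099
toggle [ 515.69873823 -239.05095214] [ 515.982477   -239.03976436] [ 60.53247456 -12.83998371] 61.879282944324586 -11.975916718280109
[[ 9.30249410e-01  3.66927245e-01 -6.57825338e-04]
 [ 3.66927814e-01 -9.30248458e-01  1.33652004e-03]
 [-1.21535391e-04 -1.48467139e-03 -9.99998890e-01]]
```

The orange toggle in the caddy (handle top at (386,237) in the full frame) is the smaller orange one, so that's the target. The pointer is about 40° clockwise of the front, and the marker is at about 0°. I'm moving over the wheel.

```bash
python3 -m handwheel '{"offset":[[0.87,-0.98,-0.1],[0.87,-0.98,-0.1],[0.87,-0.98,-0.1],[0.87,-0.98,-0.1],[0.87,-0.98,-0.1],[0.87,-0.98,-0.1],[0.87,-0.98,-0.1],[0.87,-0.98,-0.1],[0.87,-0.98,-0.1],[0.87,-0.98,-0.1],[0.87,-0.98,0],[0.87,-0.98,0],[0.87,-0.98,0],[0.87,-0.98,0],[0.87,-0.98,0],[0.87,-0.98,0],[0.87,-0.98,0],[0.87,-0.98,0],[0.87,-0.98,0],[0.87,-0.98,0]],"twist":[[0,0,0],[0,0,0],[0,0,0],[0,0,0],[0,0,0],[0,0,0],[0,0,0],[0,0,0],[0,0,0],[0,0,0],[0,0,0],[0,0,0],[0,0,0],[0,0,0],[0,0,0],[0,0,0],[0,0,0],[0,0,0],[0,0,0],[0,0,0]]}' 1
python3 -m handwheel '{"offset":[[0.87,-0.98,0],[0.87,-0.98,0],[0.87,-0.98,0],[0.87,-0.98,0],[0.87,-0.98,0],[0.87,-0.98,0],[0.87,-0.98,0],[0.87,-0.98,0],[0.87,-0.98,0],[0.87,-0.98,0],[0,0,0]],"twist":[[0,0,0],[0,0,0],[0,0,0],[0,0,0],[0,0,0],[0,0,0],[0,0,0],[0,0,0],[0,0,0],[0,0,0],[0,0,0]]}'
python3 -m handwheel '{"offset":[[0,0,0],[0,0,0],[0,0,0],[0,0,0],[0,0,0],[0,0,0],[0,0,0],[0,0,0],[0,0,0],[0,0,0],[0,0,0],[0,0,0],[0,0,0],[0,0,0],[0,0,0],[0,0,0]],"twist":[[0,0,-1],[0,0,-1],[0,0,-1],[0,0,-1],[0,0,-1],[0,0,-1],[0,0,-1],[0,0,-1],[0,0,-1],[0,0,-1],[0,0,-1],[0,0,-1],[0,0,-1],[0,0,-0.8],[0,0,0],[0,0,0]]}'
python3 - <<'E'
from h import *
d=grab('wrist','w0.png')
s=bot.sense();M=R.from_quat(s['tool_rot'],scalar_first=True).as_matrix();print(s['position'],M[:,0],s['joint_positions'])
print(proj(d,[[500.8,158.6,119],[500.8,158.6,84]]))
E
```

```text
t: 2.1
position: [409.2, -88.0, 251.2]
tool_rot: [0.0, 0.982, 0.187, -0.0]
contact_force: [-0.1, -0.4, -0.3]
gripper_width: 85.6
finger_force: 0.0
t: 3.2
position: [499.3, 160.8, 251.0]
tool_rot: [-0.001, 0.982, 0.189, 0.0]
contact_force: [-0.2, 0.3, 0.4]
gripper_width: 85.5
finger_force: 0.0
t: 4.8
position: [499.0, 156.5, 251.0]
tool_rot: [-0.0, 0.343, 0.939, -0.0]
contact_force: [-0.2, -0.2, 0.2]
gripper_width: 85.5
finger_force: 0.0
[499.08679637 156.63089407 251.12558368] [-7.65018893e-01  6.44007836e-01  4.72583868e-06] [ 0.29107783  0.40258304 -0.93688467  1.73685641  0.34849303  1.18046782
  0.12795255]
[[285.02247171 198.42785583]
 [284.78752127 187.79909902]]
```

View pics/w0.png

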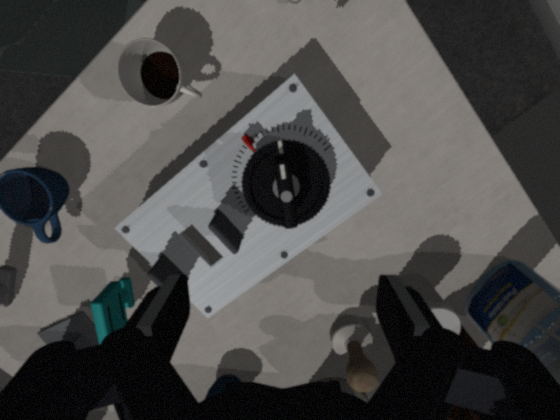

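The wrist view shows the wheel at about (286,183), the pointer near (281,145) and the red rider at (249,143). I'm enlarging it for the angles.

```bash
python3 - <<'E'
from h import *
f=load('wrist')['frame'][115:240,220:350,::-1]
cv2.imwrite('pics/w0c.png',cv2.resize(f,None,fx=4.8,fy=4.8,interpolation=cv2.INTER_CUBIC))
E
```

```text
(no output)
```

View pics/w0c.png

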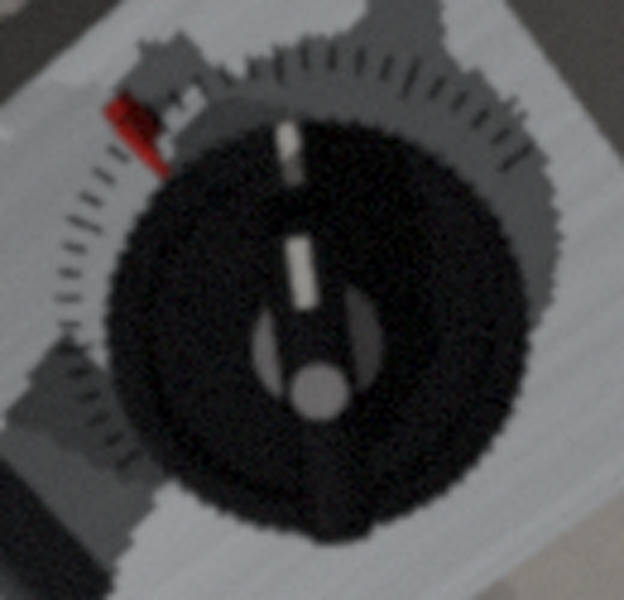

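```bash
python3 - <<'E'
from h import *
d=load('wrist')
P=lambda u,v,z:ray(d,(220+(u+.5)/4.8-.5,115+(v+.5)/4.8-.5),z)[:2]
y=np.radians(-1.5);ex=np.array([np.cos(y),np.sin(y)]);ey=np.array([-np.sin(y),np.cos(y)])
C=P(319,392,120);D=P(317,327,84);print('axis from dot',C,'disc centre',D)
def ang(v): return np.degrees(np.arctan2(v@ey,-(v@ex)))
print('bar line',ang(P(297,238,119)-P(307,308,119)),ang(P(297,238,119)-C))
for W in (C,D,np.array([500.8,158.6])):
    p=P(289,122,84);print('ptr',ang(p-W),np.linalg.norm(p-W))
    for z in (60,76,84):
        m=P(167,178,z);print('  mark',z,ang(m-W),np.linalg.norm(m-W))
print(ang(P(289,122,84)-P(292,180,84)))
E
```

```text
axis from dot [499.65250994 160.72257494] disc centre [497.47564002 162.46855515]
bar line 30.65806210121503 30.59401578899081
ptr 31.32026332063822 43.594793791261125
  mark 60 -8.834400885159145 42.48973472797612
  mark 76 -5.12657100349878 43.284958091340606
  mark 84 -3.3269637787343838 43.74861762129908
ptr 30.91685659613479 40.82008777082999
  mark 60 -11.671318932690248 40.60332931405367
  mark 76 -7.7380249366828115 41.26574168253353
  mark 84 -5.822778527349651 41.6680441845966
ptr 32.77625298120012 45.72432558739205
  mark 60 -5.861471266128155 43.41529827053968
  mark 76 -2.294987440687385 44.35003916570301
  mark 84 -0.5707880873263167 44.879770788039735
35.80289179049081
```

```bash
python3 -m handwheel '{"offset":[[0.07,0.165,0.95],[0,0,1],[0,0,1],[0,0,1],[0,0,1],[0,0,1],[0,0,1],[0,0,1],[0,0,0]],"twist":[[0,0,-0.88],[0,0,0],[0,0,0],[0,0,0],[0,0,0],[0,0,0],[0,0,0],[0,0,0],[0,0,0]]}' 1
python3 -m handwheel '{"offset":[[0,0,0],[0,0,0],[0,0,0],[0,0,0],[0,0,0],[0,0,0],[0,0,0],[0,0,0]],"twist":[[0,0,0],[0,0,0],[0,0,0],[0,0,0],[0,0,0],[0,0,0],[0,0,0],[0,0,0]]}' -1 60
python3 - <<'E'
from h import *
s=bot.sense();M=R.from_quat(s['tool_rot'],scalar_first=True).as_matrix();print(s['position'],np.degrees(np.arctan2(M[1,0],M[0,0])),s['contact_force'],s['moment'],s['joint_positions'])
E
```

```text
t: 5.75
position: [498.8, 159.5, 90.2]
tool_rot: [-0.002, 0.279, 0.96, -0.001]
contact_force: [-0.6, 0.3, 0.1]
gripper_width: 85.1
finger_force: 0.0
t: 6.55
position: [500.0, 159.8, 93.0]
tool_rot: [0.0, 0.278, 0.96, -0.001]
contact_force: [-3.0, -3.7, 10.1]
gripper_width: 13.0
finger_force: 58.9
[500.00110558 159.7939408   92.95034626] 147.66332676177475 [-2.95035772 -3.67599725 10.10094829] [-0.6945033   0.74326939  0.01772097] [ 0.19081752  0.58775652 -0.84323243  1.92180733  0.56522572  0.88749584
  0.06438215]
```

```bash
python3 -m handwheel '{"offset":[[0,0,0],[0,0,0],[0,0,0],[0,0,0],[0,0,0],[0,0,0],[0,0,0],[0,0,0],[0,0,0],[0,0,0],[0,0,0],[0,0,0],[0,0,0],[0,0,0],[0,0,0],[0,0,0],[0,0,0],[0,0,0]],"twist":[[0,0,-0.5],[0,0,-0.5],[0,0,-0.5],[0,0,-0.5],[0,0,-0.5],[0,0,-0.5],[0,0,-0.5],[0,0,-0.5],[0,0,-0.5],[0,0,-0.5],[0,0,-0.5],[0,0,-0.5],[0,0,-0.5],[0,0,-0.5],[0,0,-0.5],[0,0,-0.5],[0,0,0],[0,0,0]]}'
python3 - <<'E'
from h import *
s=bot.sense();M=R.from_quat(s['tool_rot'],scalar_first=True).as_matrix();print(s['position'],np.degrees(np.arctan2(M[1,0],M[0,0])),s['contact_force'],s['moment'],s['joint_positions'])
a=grab('wrist')['frame'];b=grab('scene')['frame']
print(proj(load('scene'),[500,160,84]),proj(load('wrist'),[500,160,84]))
u,v=proj(load('scene'),[485,160,84])[0].astype(int)
c=cv2.resize(b[v-35:v+35,u-45:u+45],(386,300),interpolation=cv2.INTER_CUBIC)
cv2.imwrite('pics/w1.png',np.hstack([cv2.resize(a,(400,300)),c])[:,:,::-1])
E
```

```text
t: 8.35
position: [499.9, 160.3, 93.0]
tool_rot: [-0.0, -0.313, 0.95, -0.0]
contact_force: [-3.0, -2.2, 9.9]
gripper_width: 12.9
finger_force: 59.1
[499.930984   160.28516756  92.97380045] -143.5622467093574 [-2.99861988 -2.1865468   9.88838554] [-0.52713869  0.7989566   0.03124793] [ 0.34713522  0.72467153 -1.1297905   1.91065957  0.77562226  1.02905895
  1.07692331]
[[257.46614277 263.57064844]] [[282.03832523 267.55000541]]
```

View pics/w1.png

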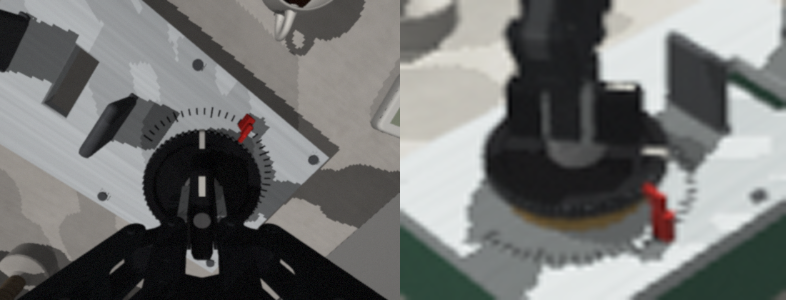

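Pointer end is at (202,132) and the red tip at (240,142) in the 400-wide wrist copy, so the pointer is well past the marker. Next I'll measure the angle between them.

```bash
cat >> h.py <<'E'
def red(d,C,zs=(66,76,84)):
    f=d['frame'].astype(int);m=(f[:,:,0]>90)&(f[:,:,1]<60)&(f[:,:,2]<60)
    v,u=np.nonzero(m)
    p0=proj(d,[C[0],C[1],76])[0]; r=np.hypot(u-p0[0],v-p0[1]);k=r<130;u,v,r=u[k],v[k],r[k]
    i=np.argsort(r)[:4];uv=(u[i].mean(),v[i].mean());print('red n',len(u),'tip',uv)
    for z in zs:
        q=ray(d,uv,z)[:2]-C;print(z,'yaw',np.degrees(np.arctan2(q[1],q[0]))%360,'r',np.linalg.norm(q))
def white(d,C,yaw):
    # bright pixels on disc top near the expected pointer end
    e=np.array([np.cos(np.radians(yaw)),np.sin(np.radians(yaw))]);n=np.array([-e[1],e[0]])
    out=[]
    for r in range(26,46,2):
        s=np.arange(-9,9.1,.5);P=[[*(C+r*e+t*n),84] for t in s];uv=proj(d,P).astype(np.float32)
        g=cv2.remap(d['frame'].mean(2).astype(np.float32),uv[:,0],uv[:,1],cv2.INTER_LINEAR).ravel()
        w=np.clip(g-70,0,None); out.append((r,round(float((w*s).sum()/max(w.sum(),1)),2),int(g.max())))
    print(out)
E
python3 - <<'E'
from h import *
d=load('wrist')
red(d,np.array([500,160.2])); white(d,np.array([500,160.2]),216.4)
E
```

```text
red n 489 tip (np.float64(335.5), np.float64(198.25))
66 yaw 174.6426854152803 r 42.44207340565933
76 yaw 178.9514172225295 r 43.731962185510874
84 yaw 182.20604608328114 r 44.93230849296053
[(26, 0.0, 16), (28, 0.0, 18), (30, 0.0, 17), (32, 0.0, 51), (34, -0.02, 146), (36, -0.03, 147), (38, -0.03, 147), (40, -0.05, 146), (42, -0.02, 147), (44, -0.04, 108)]
```

```bash
python3 -m handwheel '{"offset":[[0,0,0],[0,0,0],[0,0,0],[0,0,0],[0,0,0],[0,0,0],[0,0,0],[0,0,0],[0,0,0],[0,0,0],[0,0,0]],"twist":[[0,0,0.4],[0,0,0.4],[0,0,0.4],[0,0,0.4],[0,0,0.4],[0,0,0.4],[0,0,0.4],[0,0,0.4],[0,0,0.4],[0,0,0],[0,0,0]]}'
python3 - <<'E'
from h import *
d=grab('wrist')
s=bot.sense();M=R.from_quat(s['tool_rot'],scalar_first=True).as_matrix();y=np.degrees(np.arctan2(M[1,0],M[0,0]))%360;print(s['position'],y,s['contact_force'],s['moment'])
C=np.array([500,160.2]);red(d,C); white(d,C,y)
E
```

```text
t: 9.55
position: [500.0, 160.1, 93.0]
tool_rot: [0.0, -0.048, 0.999, -0.001]
contact_force: [-3.8, -3.1, 9.4]
gripper_width: 13.0
finger_force: 59.0
[500.00634407 160.06363665  92.95673441] 185.48146372845423 [-2.17664916 -3.11897855  9.13357876] [-0.58550238  0.77125573  0.0292884 ]
red n 303 tip (np.float64(288.25), np.float64(182.75))
66 yaw 180.8645521106122 r 40.38333776257669
76 yaw 181.3574898242197 r 42.92158359802951
84 yaw 181.71174078858743 r 44.954235143750246
[(26, 0.0, 18), (28, 0.0, 19), (30, 0.0, 21), (32, 0.0, 44), (34, 0.1, 158), (36, -0.21, 174), (38, -0.13, 182), (40, -0.15, 183), (42, -0.13, 182), (44, -0.08, 128)]
```

```bash
python3 -m handwheel '{"offset":[[0,0,0],[0,0,0],[0,0,0],[0,0,0]],"twist":[[0,0,0.25],[0,0,0.2],[0,0,0],[0,0,0]]}'
python3 - <<'E'
from h import *
d=grab('wrist')
s=bot.sense();M=R.from_quat(s['tool_rot'],scalar_first=True).as_matrix();y=np.degrees(np.arctan2(M[1,0],M[0,0]))%360;print(s['position'],y,s['contact_force'],s['moment'])
C=np.array([500,160.2]);red(d,C); white(d,C,y)
cv2.imwrite('pics/w2.png',cv2.resize(d['frame'][150:300,190:390,::-1],None,fx=4,fy=4,interpolation=cv2.INTER_CUBIC))
E
```

```text
t: 10.0
position: [500.1, 160.1, 93.0]
tool_rot: [0.0, -0.014, 1.0, -0.001]
contact_force: [-3.0, -3.8, 9.4]
gripper_width: 13.0
finger_force: 59.1
[500.03947448 160.0779689   92.95555709] 181.61428479828265 [-3.97121276 -2.75949858  9.84758476] [-0.57262932  0.78590598 -0.04247356]
red n 282 tip (np.float64(282.5), np.float64(182.0))
66 yaw 181.2535919815645 r 40.678005393237626
76 yaw 181.25461246824554 r 43.21236846590135
84 yaw 181.255346535304 r 45.239858932906856
[(26, 0.0, 20), (28, 0.0, 20), (30, 0.0, 23), (32, 0.0, 43), (34, 0.22, 159), (36, -0.19, 183), (38, -0.14, 184), (40, -0.14, 185), (42, -0.14, 186), (44, -0.09, 131)]
```

View pics/w2.png

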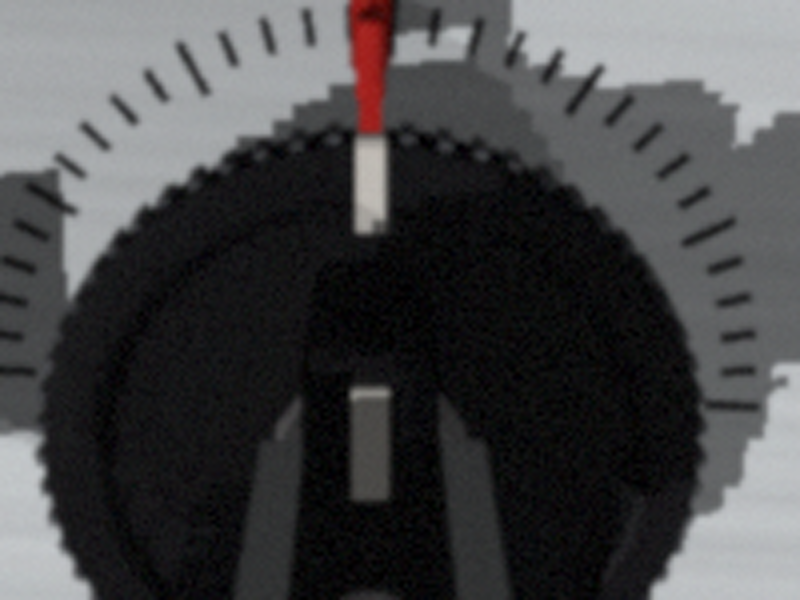

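The pointer at (371,150) sits right under the red tip at (371,130). I'm releasing, rising, and moving to the toggle.

```bash
python3 -m handwheel '{"offset":[[0,0,0],[0,0,0],[0,0,0],[0,0,0],[0,0,0],[0,0,-0.5],[0,0,-0.7],[0,0,-1],[0,0,-1],[0,0,-1],[0,0,-1],[0,0,-1],[0,0,-0.8],[0,0,0]],"twist":[[0,0,0],[0,0,0],[0,0,0],[0,0,0],[0,0,0],[0,0,0],[0,0,0],[0,0,0],[0,0,0.3],[0,0,1],[0,0,1],[0,0,1],[0,0,1],[0,0,1]]}' 1
python3 - <<'E'
from h import *
d=grab('wrist'); red(d,np.array([500,160.2]),(76,84)); white(d,np.array([500,160.2]),181.6)
E
python3 -m handwheel '{"offset":[[0,0,0],[0,0,0],[0,0,0],[0,0,0],[0,0,0],[0,0,0],[0,0,0],[0,0,0]],"twist":[[0,0,1],[0,0,1],[0,0,1],[0,0,1],[0,0,1],[0,0,1],[0,0,0.75],[0,0,0]]}'
python3 -m handwheel '{"offset":[[-0.97,0.25,0],[-0.97,0.25,0],[-0.97,0.25,0],[-0.97,0.25,0],[-0.97,0.25,0],[-0.97,0.25,0],[-0.97,0.25,0],[-0.97,0.25,0],[-0.97,0.25,0],[-0.97,0.25,0],[-0.97,0.25,0],[-0.97,0.25,0],[-0.97,0.25,0],[-0.97,0.25,0],[-0.97,0.25,0],[-0.97,0.25,0],[-0.97,0.25,0],[-0.97,0.25,0],[-0.97,0.25,0],[-0.97,0.25,0]],"twist":[[0,0,0],[0,0,0],[0,0,0],[0,0,0],[0,0,0],[0,0,0],[0,0,0],[0,0,0],[0,0,0],[0,0,0],[0,0,0],[0,0,0],[0,0,0],[0,0,0],[0,0,0],[0,0,0],[0,0,0],[0,0,0],[0,0,0],[0,0,0]]}'
python3 -m handwheel '{"offset":[[0,0,0.8],[0,0,0.5],[0,0,0]],"twist":[[0,0,0],[0,0,0],[0,0,0]]}'
python3 - <<'E'
from h import *
d=grab('wrist');s=bot.sense();M=R.from_quat(s['tool_rot'],scalar_first=True).as_matrix();print(s['position'],np.degrees(np.arctan2(M[1,0],M[0,0]))%360,s['joint_positions'])
p=proj(d,[515.8,-239,81])[0];print(p)
x=int(np.clip(p[0]-80,0,400));y=int(np.clip(p[1]-60,0,300))
print(x,y);cv2.imwrite('pics/w3.png',cv2.resize(d['frame'][y:y+120,x:x+160,::-1],None,fx=5,fy=5,interpolation=cv2.INTER_CUBIC))
# automatic: orange blob
hsv=cv2.cvtColor(d['frame'],cv2.COLOR_RGB2HSV);m=cv2.inRange(hsv,(5,150,70),(20,255,255))
n,l,st,c=cv2.connectedComponentsWithStats(m)
for i in range(1,n):
    if st[i,4]>100: print(st[i],c[i])
E
```

```text
t: 11.45
position: [501.1, 161.9, 236.0]
tool_rot: [0.002, 0.376, 0.926, 0.002]
contact_force: [-0.0, 0.3, -0.3]
gripper_width: 85.6
finger_force: 0.0
red n 52 tip (np.float64(242.75), np.float64(156.25))
76 yaw 181.62074516959362 r 45.84431500677052
84 yaw 179.57282158487945 r 46.17781427501618
[(26, 0.0, 22), (28, 0.0, 10), (30, 0.0, 17), (32, 0.0, 57), (34, -0.99, 113), (36, -1.22, 133), (38, -1.14, 136), (40, -1.16, 135), (42, -1.18, 135), (44, 5.02, 120)]
t: 12.3
position: [500.0, 160.9, 233.0]
tool_rot: [0.0, 0.776, 0.631, 0.0]
contact_force: [-0.1, 0.2, -0.3]
gripper_width: 85.2
finger_force: 0.0
t: 14.3
position: [517.9, -240.3, 232.6]
tool_rot: [-0.0, 0.775, 0.632, 0.0]
contact_force: [0.5, 0.3, -0.3]
gripper_width: 85.4
finger_force: 0.0
t: 14.6
position: [517.0, -238.9, 205.0]
tool_rot: [-0.001, 0.776, 0.631, -0.0]
contact_force: [-0.5, 0.1, -0.4]
gripper_width: 85.2
finger_force: 0.0
[ 517.5027402  -238.89263949  205.8676221 ] 78.27013638688352 [ 0.72658631  0.42721355 -0.53567575  1.70852058  0.24209575  1.0740713
 -0.09092747]
[281.20560434 202.57283456]
201 142
[  70  174  111   97 4052] [124.34550839 222.99234946]
[ 244  192   74   19 1190] [280.92773109 201.72184874]
```

View pics/w3.png

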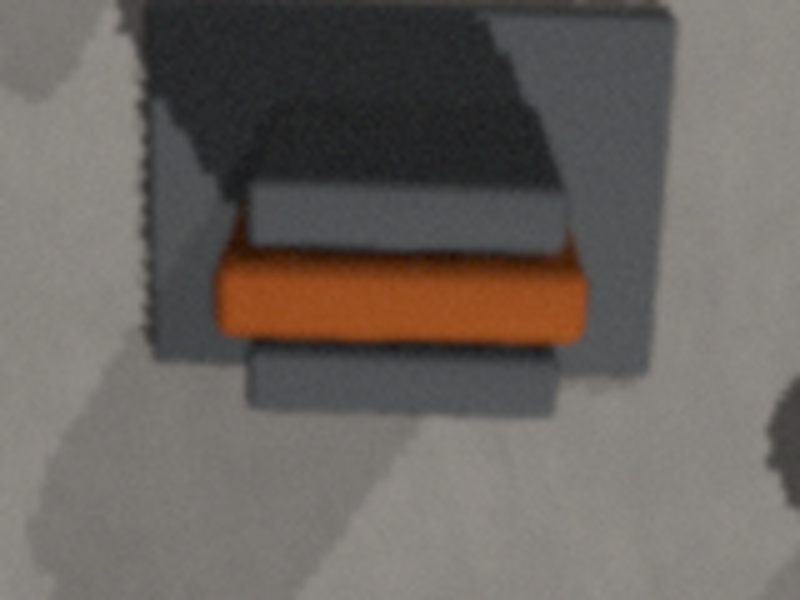

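The crop shows the toggle handle's top between the cheeks, corners at about (219,262), (588,262), (585,341) and (220,334).

```bash
python3 - <<'E'
from h import *
d=load('wrist')
P=lambda u,v:ray(d,(201+(u+.5)/5-.5,142+(v+.5)/5-.5),81)[:2]
a,b,c,e=P(219,260),P(588,260),P(586,341),P(219,334)
m=(a+b+c+e)/4;v=(b+c-a-e)/2;print(m,np.linalg.norm(v),np.degrees(np.arctan2(v[1],v[0])),np.degrees(np.arctan2(*(e-c)[::-1])),np.linalg.norm((c+e-a-b)/2))
s=bot.sense();M=R.from_quat(s['tool_rot'],scalar_first=True).as_matrix()
print(s['position'],M.T@(np.r_[m,60]-s['position'])/20)
# wheel check from top camera
t=grab('top');C=np.array([500.,160.2]);red(t,C);white(t,C,181.6)
E
```

```text
[ 516.00554416 -237.99479204] 61.981790054132404 -12.270948278287651 167.1591775816784 13.683336806439678
[ 517.5027402  -238.89263949  205.8676221 ] [ 0.02304522 -0.07085743  7.29352284]
red n 26 tip (np.float64(195.75), np.float64(266.0))
66 yaw 178.32065995971334 r 49.33765553848586
76 yaw 180.8002611232214 r 48.65133374282389
84 yaw 182.8318392576046 r 48.16951005627506
[(26, -7.53, 189), (28, -7.63, 136), (30, 0.0, 57), (32, 0.46, 116), (34, 0.21, 181), (36, 0.19, 197), (38, 0.15, 195), (40, 0.13, 190), (42, 1.17, 160), (44, 4.21, 207)]
```

```bash
python3 -m handwheel '{"offset":[[0.02,-0.07,0.9],[0,0,1],[0,0,1],[0,0,1],[0,0,1],[0,0,1],[0,0,1],[0,0,0.8],[0,0,0.7],[0,0,0]],"twist":[[0,0,0.09],[0,0,0],[0,0,0],[0,0,0],[0,0,0],[0,0,0],[0,0,0],[0,0,0],[0,0,0],[0,0,0]]}'
python3 -m handwheel '{"offset":[[0,0,0],[0,0,0],[0,0,0],[0,0,0],[0,0,0],[0,0,0]],"twist":[[0,0,0],[0,0,0],[0,0,0],[0,0,0],[0,0,0],[0,0,0]]}' -1 50
python3 -m handwheel '{"offset":[[0,0,-0.2],[0,0,-0.5],[0,0,-0.8],[0,0,-1],[0,0,-1],[0,0,-1],[0,0,-1],[0,0,-1],[0,0,-0.5],[0,0,0]],"twist":[[0,0,0],[0,0,0],[0,0,0],[0,0,0],[0,0,0],[0,0,0],[0,0,0],[0,0,0],[0,0,0],[0,0,0]]}'
python3 - <<'E'
from h import *
s=bot.sense();M=R.from_quat(s['tool_rot'],scalar_first=True).as_matrix();print(s['position'],np.degrees(np.arctan2(M[1,0],M[0,0]))%360,s['contact_force'],s['moment'],s['joint_positions'])
E
```

```text
t: 15.7
position: [516.0, -238.5, 37.2]
tool_rot: [-0.001, 0.781, 0.625, -0.0]
contact_force: [-1.0, -0.7, 0.1]
gripper_width: 85.4
finger_force: 0.0
t: 16.3
position: [517.4, -239.3, 39.4]
tool_rot: [0.001, 0.781, 0.625, 0.0]
contact_force: [0.5, 0.3, 6.8]
gripper_width: 63.4
finger_force: 55.2
t: 17.3
position: [517.4, -239.3, 180.0]
tool_rot: [0.001, 0.781, 0.625, 0.001]
contact_force: [-0.2, -0.9, -1.1]
gripper_width: 63.5
finger_force: 55.0
[ 517.41545238 -239.30604342  179.98914798] 77.29679160711325 [-0.19490582 -0.90554968 -1.06523165] [ 0.01888307  0.03586681 -0.02105685] [ 0.71928537  0.44951588 -0.52635218  1.74457195  0.26067364  1.0144707
 -0.12385613]
```

```bash
python3 -m handwheel '{"offset":[[0,0,0],[0,0,0],[0.91,-0.107,0],[0.91,-0.107,0],[0.91,-0.107,0],[0.91,-0.107,0],[0.91,-0.107,0],[0.91,-0.107,0],[0.91,-0.107,0],[0.91,-0.107,0],[0.91,-0.107,0],[0.91,-0.107,0],[0.91,-0.107,0],[0.91,-0.107,0],[0,0,0],[0,0,0]],"twist":[[0,0,-0.65],[0,0,-0.65],[0,0,0],[0,0,0],[0,0,0],[0,0,0],[0,0,0],[0,0,0],[0,0,0],[0,0,0],[0,0,0],[0,0,0],[0,0,0],[0,0,0],[0,0,0],[0,0,0]]}'
python3 - <<'E'
from h import *
d=grab('wrist','w4.png')
s=bot.sense();M=R.from_quat(s['tool_rot'],scalar_first=True).as_matrix();print(s['position'],np.degrees(np.arctan2(M[1,0],M[0,0]))%360)
print(proj(d,[[497.6,39.6,60],[497.6,-20,60],[500,160,84]]))
E
```

```text
t: 18.9
position: [496.2, -19.5, 177.9]
tool_rot: [-0.0, 0.716, 0.698, -0.0]
contact_force: [-0.0, -0.9, -1.1]
gripper_width: 63.4
finger_force: 54.9
[496.30850507 -20.31100637 177.85312641] 88.43569931479799
[[281.91114652 130.86088353]
 [283.90137088 204.70853069]
 [280.19905839 -77.70714718]]
```

View pics/w4.png

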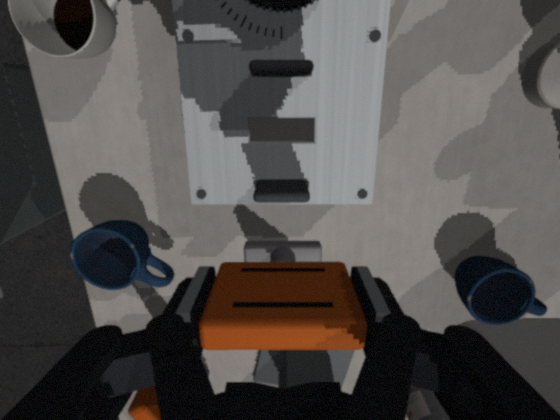

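The slot is at about (249..315, 117..142). The held toggle's crossbar is at (246..320, ~250). I'll refine both numerically.

```bash
python3 - <<'E'
from h import *
d=load('wrist');g=d['frame'].mean(2).astype(int)
for r in (122,130,138): print('row',r,'L',g[r,242:256],'R',g[r,308:322])
for c in (256,285,305): print('col',c,'top',g[110:124,c],'bot',g[136:150,c])
for r in (243,246,250): print('xbar',r,g[r,238:252],g[r,314:328])
for c in (255,310): print(g[234:266,c])
E
```

```text
row 122 L [53 55 55 55 57 52 47 44 45 50 47 50 49 49] R [ 48  49  49  49  45  54  87 124 139 150 152 153 155 157]
row 130 L [70 68 72 70 73 67 64 53 49 50 51 46 46 50] R [ 51  48  47  48  51  61  92 119 137 148 154 154 154 154]
row 138 L [146 146 145 146 144 139 120  94  64  49  48  48  49  49] R [ 46  46  50  50  50  60  99 125 138 149 154 155 153 156]
col 256 top [53 55 59 54 56 56 52 50 48 47 47 46 49 46] bot [51 49 49 53 56 65 74 79 74 73 73 74 72 72]
col 285 top [147 148 146 146 149 146 139 115  74  50  48  51  48  50] bot [49 51 48 49 56 62 74 78 75 75 75 72 75 72]
col 305 top [150 148 149 149 148 148 136 113  72  52  49  49  52  50] bot [ 54  49  50  51  55  67  92 120 141 148 148 149 150 149]
xbar 243 [135 137 134 134 134 134 117  76  46  42  44  45  47  49] [ 49  47  40  43  45  60  97 122 133 134 135 135 134 132]
xbar 246 [134 134 133 129 130 119  81  53  48  53  52  52  53  54] [ 56  62  61  60  62  63  73 100 125 134 135 135 133 132]
xbar 250 [133 134 134 135 130 106  81  80  92  96  98  98 101 101] [104 107 105 108 107 105  99 105 124 132 132 130 129 131]
[ 49  55  64  68  70  67  61  48  46  41  45  51  55  58  73  92  99 101
 104 107 107 105 106 106 109 108 109  97  64  38  38  30]
[135 136 133 132 134 128 104  65  45  45  50  51  62  72  89  98 107 108
 110 112 114 116 118 118 119 117 113  91  57  40  33  32]
```

```bash
python3 - <<'E'
from h import *
d=load('wrist');s=bot.sense();M=R.from_quat(s['tool_rot'],scalar_first=True).as_matrix();p=s['position']
Rm=cv2.Rodrigues(d['rvec'].astype(float))[0];print('cam',-Rm.T@d['tvec'].ravel(),Rm[2])
E=[ray(d,q,60)[:2] for q in [(249,130),(314.2,130),(285,117.6),(285,142)]]
print(E,'slot',[(E[0]+E[1])[0]/2,(E[2]+E[3])[1]/2],np.linalg.norm(E[0]-E[1]),np.linalg.norm(E[2]-E[3]))
L=np.array([ray(d,(q[0],q[1]),60)[:2] for q in [(285,117.6),(305,117.6)]]);
for dx in (-7,7):
  for z in (-33.4,-23.4):
    print(dx,z,proj(d,[p+M@[dx,y,-z*1.0] +0 for y in (-22,22)]).round(1).tolist())
for z in (7,17): print('handle bottom/..',z,proj(d,[p+M@[7,y,33.4-25] for y in (-32,32)]).round(1).tolist())
E
```

```text
cam [499.07240555  64.78394752 318.68703812] [-0.00969036 -0.32479732 -0.945734  ]
[array([472.41135046,  40.91970096]), array([522.34274499,  39.58193608]), array([500.20804629,  49.3459831 ]), array([499.76052571,  31.10096462])] slot [np.float64(497.3770477260916), np.float64(40.22347385792958)] 49.94931204911759 18.25050612501416
-7 -33.4 [[244.8, 261.1], [319.3, 261.1]]
-7 -23.4 [[242.9, 269.5], [321.2, 269.5]]
7 -33.4 [[243.9, 239.4], [320.2, 239.4]]
7 -23.4 [[241.9, 246.9], [322.2, 246.9]]
handle bottom/.. 7 [[218.6, 259.7], [345.3, 259.7]]
handle bottom/.. 17 [[218.6, 259.7], [345.3, 259.7]]
```

```bash
python3 -m handwheel '{"offset":[[0.8,-0.01,0],[0.8,-0.01,0],[0.8,-0.01,0],[0.65,0,0],[0,0,0.6],[0,0,0.9],[0,0,0.9],[0,0,0.9],[0,0,0.6],[0,0,0],[0,0,0]],"twist":[[0,0,0],[0,0,0],[0,0,0],[0,0,0],[0,0,0],[0,0,0],[0,0,0],[0,0,0],[0,0,0],[0,0,0],[0,0,0]]}'
python3 - <<'E'
from h import *
d=grab('wrist')
s=bot.sense();M=R.from_quat(s['tool_rot'],scalar_first=True).as_matrix();p=s['position'];print(p,np.degrees(np.arctan2(M[1,0],M[0,0]))%360,s['contact_force'])
print('err to slot, tool units',M.T@(np.array([497.4,40.8,68.4])-p)/20)
f=d['frame'];cv2.imwrite('pics/w5.png',cv2.resize(f[130:330,160:400,::-1],None,fx=3,fy=3,interpolation=cv2.INTER_CUBIC))
print(proj(d,[[497.4-25,40.2+9,60],[497.4+25,40.2+9,60]]))
E
```

```text
t: 20.05
position: [497.8, 40.6, 100.2]
tool_rot: [-0.0, 0.717, 0.698, -0.0]
contact_force: [1.1, -0.7, -0.8]
gripper_width: 63.3
finger_force: 55.1
[498.17757135  40.81331166 100.70391584] 88.45937628028632 [ 0.84492512  0.63334357 -0.19107943]
err to slot, tool units [-0.00177715 -0.03977534  1.61517312]
[[238.6704732  232.09849218]
 [322.81153045 229.96987664]]
```

View pics/w5.png

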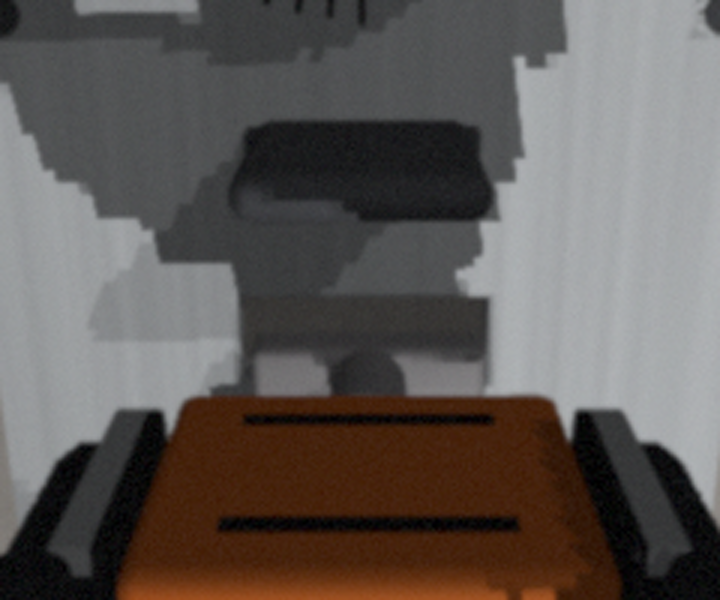

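The crossbar (254..484) hangs just over the slot (240..489), about 0.9 mm too far to the right. I'll correct that and lower it.

```bash
python3 -m handwheel '{"offset":[[0,-0.04,0],[0,0,0.2],[0,0,0.2],[0,0,0.2],[0,0,0.2],[0,0,0.2],[0,0,0]],"twist":[[0,0,0],[0,0,0],[0,0,0],[0,0,0],[0,0,0],[0,0,0],[0,0,0]]}'
python3 -c "
from h import *
print(bot.sense()['contact_force'],bot.sense()['position'])"
```

```text
t: 20.8
position: [496.6, 40.9, 79.6]
tool_rot: [-0.0, 0.716, 0.698, -0.0]
contact_force: [-1.0, -0.5, -0.8]
gripper_width: 63.2
finger_force: 55.1
[-0.97843806 -0.45904514 -0.83127686] [496.57225685  40.89324072  79.63324606]
```

```bash
python3 -m handwheel '{"offset":[[0,0,0.2],[0,0,0.2],[0,0,0.13],[0,0,0],[0,0,0]],"twist":[[0,0,0],[0,0,0],[0,0,0],[0,0,0],[0,0,0]]}'
python3 -c "
from h import *
print(bot.sense()['contact_force'],bot.sense()['position'])"
```

```text
t: 21.3
position: [497.0, 41.0, 69.6]
tool_rot: [-0.0, 0.716, 0.698, -0.0]
contact_force: [0.0, -0.5, -0.2]
gripper_width: 63.3
finger_force: 55.1
[ 0.03277009 -0.45095639 -0.19574251] [496.97572517  40.96935669  69.64060479]
```

```bash
python3 -m handwheel '{"offset":[[0,0,0],[0,0,0],[0,0,0],[0,0,0],[0,0,-0.4],[0,0,-0.8],[0,0,-1],[0,0,-1],[0,0,-0.3],[0,0,0]],"twist":[[0,0,0],[0,0,0],[0,0,0],[0,0,0],[0,0,0],[0,0,0],[0,0,0],[0,0,0],[0,0,0],[0,0,0]]}' 1
python3 -m handwheel '{"offset":[[0,0,0],[0,0,0],[0,0,0],[0,0,0],[0,0,0],[0,0,0],[0,0,0],[0,0,0],[0,0,0],[0,0,0],[0,0,0],[0,0,0],[0,0,0]],"twist":[[0,0,-1],[0,0,-1],[0,0,-1],[0,0,-1],[0,0,-1],[0,0,-1],[0,0,-1],[0,0,-1],[0,0,-1],[0,0,-1],[0,0,-0.47],[0,0,0],[0,0,0]]}' -0.25
python3 - <<'E'
from h import *
d=grab('wrist')
s=bot.sense();M=R.from_quat(s['tool_rot'],scalar_first=True).as_matrix();p=s['position'];print(p,np.degrees(np.arctan2(M[1,0],M[0,0]))%360,s['contact_force'],s['joint_positions'])
print('err tool units',M.T@(np.array([497.2,40.3,72])-p)/20)
hsv=cv2.cvtColor(d['frame'],cv2.COLOR_RGB2HSV);m=cv2.inRange(hsv,(5,140,40),(20,255,255))
c=max(cv2.findContours(m,0,1)[0],key=cv2.contourArea);b=cv2.boundingRect(c);print('orange',b,cv2.minAreaRect(c))
a=[[497.2+i*32,40.3+j*7,110] for i in(-1,1) for j in (-1,1)];print('pred top',proj(d,a).round(1).tolist())
f=d['frame'][max(b[1]-60,0):b[1]+b[3]+60,max(b[0]-80,0):b[0]+b[2]+80]
print(f.shape)
E
```

```text
t: 22.3
position: [497.6, 41.0, 140.7]
tool_rot: [0.001, 0.717, 0.698, 0.001]
contact_force: [-1.1, 0.0, 0.2]
gripper_width: 85.1
finger_force: 0.0
t: 23.6
position: [496.6, 40.9, 139.0]
tool_rot: [-0.001, 0.015, 1.0, 0.0]
contact_force: [0.5, -0.5, 0.3]
gripper_width: 31.8
finger_force: 0.0
[496.70505223  40.90303584 139.2158496 ] 178.33463462354953 [ 0.41107679 -0.71725134  0.15719335] [ 0.56005568  0.5478795  -1.03286021  1.93140911  0.56499549  0.98788329
  0.80490298]
err tool units [-0.02826483 -0.02951862  3.36077036]
orange (267, 179, 26, 117) ((279.5, 237.0), (116.0, 25.0), 90.0)
pred top [[265.9, 198.4], [291.8, 197.7], [270.8, 300.2], [294.1, 299.6]]
(237, 186, 3)
```

```bash
python3 -m handwheel '{"offset":[[-0.03,-0.03,0.5],[0,0,0.6],[0,0,0.6],[0,0,0.6],[0,0,0.6],[0,0,0.4],[0,0,0]],"twist":[[0,0,0],[0,0,0],[0,0,0],[0,0,0],[0,0,0],[0,0,0],[0,0,0]]}'
python3 -m handwheel '{"offset":[[0,0,0],[0,0,0],[0,0,0],[0,0,0],[0,0,0],[0,0,0]],"twist":[[0,0,0],[0,0,0],[0,0,0],[0,0,0],[0,0,0],[0,0,0]]}' -1 30
python3 -c "
from h import *
s=bot.sense();print(s['contact_force'],s['moment'])"
```

```text
t: 24.35
position: [496.8, 40.2, 72.4]
tool_rot: [-0.001, 0.013, 1.0, -0.0]
contact_force: [-0.3, 0.4, 0.9]
gripper_width: 31.7
finger_force: 0.0
t: 24.95
position: [497.7, 40.3, 73.8]
tool_rot: [0.0, 0.013, 1.0, -0.0]
contact_force: [-0.2, -0.6, 0.4]
gripper_width: 13.7
finger_force: 34.8
[-0.18340505 -0.57623219  0.40626869] [-0.03744999  0.08241325  0.031381  ]
```

Gripped on the flat faces with clean forces. Now the quarter turn.

```bash
python3 -m handwheel '{"offset":[[0,0,0],[0,0,0],[0,0,0],[0,0,0],[0,0,0],[0,0,0],[0,0,0],[0,0,0],[0,0,0],[0,0,0],[0,0,0],[0,0,0],[0,0,0],[0,0,0],[0,0,0],[0,0,0],[0,0,0],[0,0,0],[0,0,0]],"twist":[[0,0,0.6],[0,0,0.6],[0,0,0.6],[0,0,0.6],[0,0,0.6],[0,0,0.6],[0,0,0.6],[0,0,0.6],[0,0,0.6],[0,0,0.6],[0,0,0.6],[0,0,0.6],[0,0,0.6],[0,0,0.6],[0,0,0.6],[0,0,0.6],[0,0,0.87],[0,0,0],[0,0,0]]}'
python3 - <<'E'
from h import *
s=bot.sense();M=R.from_quat(s['tool_rot'],scalar_first=True).as_matrix();print(s['position'],np.degrees(np.arctan2(M[1,0],M[0,0]))%360,s['contact_force'],s['moment'],s['gripper_width'])
E
```

```text
t: 26.85
position: [497.7, 40.5, 73.8]
tool_rot: [0.0, 0.715, 0.699, 0.0]
contact_force: [-0.6, 0.4, 1.0]
gripper_width: 13.6
finger_force: 34.8
[497.65751562  40.46301689  73.80733318] 88.7040974884147 [-0.6453396   0.43333904  0.99387615] [0.06737604 0.08930936 0.0284118 ] 13.579671474482705
```

```bash
python3 -m handwheel '{"offset":[[0,0,0],[0,0,0],[0,0,0],[0,0,0],[0,0,-0.3],[0,0,-0.6],[0,0,-1],[0,0,-1],[0,0,-1],[0,0,-1],[0,0,-1],[0,0,-1],[-0.6,0,-0.5],[-1,0,0],[-1,0,0],[0,0,0],[0,0,0]],"twist":[[0,0,0],[0,0,0],[0,0,0],[0,0,0],[0,0,0],[0,0,0],[0,0,0],[0,0,0],[0,0,0],[0,0,0],[0,0,0],[0,0,0],[0,0,0],[0,0,0],[0,0,0],[0,0,0],[0,0,0]]}' 0.2
python3 - <<'E'
from h import *
d=grab('wrist')
hsv=cv2.cvtColor(d['frame'],cv2.COLOR_RGB2HSV);m=cv2.inRange(hsv,(5,140,40),(20,255,255))
for c in cv2.findContours(m,0,1)[0]:
    if cv2.contourArea(c)>150: print(cv2.boundingRect(c),cv2.minAreaRect(c))
print('pred top',proj(d,[[497.5+i*7,40.4+j*32,110] for i in(-1,1) for j in (-1,1)]).round(1).tolist())
C=np.array([500,160.2]);red(d,C);white(d,C,181.6);print(proj(d,[500,160,84]))
t=grab('scene');red(t,C)
for y in (178,181.6,185): white(t,C,y)
print(bot.sense()['contact_force'],bot.sense()['position'])
E
```

```text
t: 28.55
position: [496.2, -11.6, 222.5]
tool_rot: [0.0, 0.717, 0.697, 0.0]
contact_force: [0.2, 0.1, -0.0]
gripper_width: 51.4
finger_force: 0.0
(154, 381, 18, 22) ((167.15609741210938, 389.22174072265625), (24.081682205200195, 13.789791107177734), 47.72631072998047)
(274, 95, 18, 86) ((282.5, 137.5), (85.0, 17.0), 90.0)
pred top [[273.9, 182.5], [270.7, 97.0], [291.7, 182.0], [290.0, 96.4]]
red n 15 tip (np.float64(285.5), np.float64(96.0))
66 yaw 271.0808740584471 r 87.43602221803161
76 yaw 271.0219513254977 r 87.43773309868432
84 yaw 270.97481483821696 r 87.43916838207124
[(26, 0.0, 0), (28, 0.0, 0), (30, 0.0, 0), (32, 0.0, 0), (34, 0.0, 0), (36, 0.0, 0), (38, 0.0, 0), (40, 0.0, 0), (42, 0.0, 0), (44, 0.0, 0)]
[[280.36068218 -32.83476685]]
red n 413 tip (np.float64(274.25), np.float64(275.0))
66 yaw 202.25600986982522 r 36.428227448257815
76 yaw 187.0162648487858 r 43.163354546826746
84 yaw 178.23255925994482 r 50.164611117514056
[(26, 0.0, 34), (28, 0.0, 38), (30, 0.0, 38), (32, 0.0, 41), (34, 0.0, 67), (36, 0.35, 92), (38, 0.65, 108), (40, 0.74, 98), (42, 1.01, 108), (44, 1.03, 100)]
[(26, 0.0, 34), (28, 0.0, 38), (30, 0.0, 38), (32, 0.0, 41), (34, 0.0, 66), (36, -1.95, 93), (38, -1.73, 108), (40, -1.77, 98), (42, -1.61, 110), (44, -1.74, 100)]
[(26, 0.0, 35), (28, 0.0, 38), (30, 0.0, 38), (32, 0.0, 41), (34, 0.0, 68), (36, -4.12, 96), (38, -3.99, 106), (40, -4.18, 99), (42, -4.11, 110), (44, -4.44, 98)]
[ 0.68611551 -0.4209714   0.59032968] [496.20498506 -10.63571918 222.23399567]
```

The toggle is seated and square: its blob is at (274..292, 95..181), which matches the prediction. I'll check the pointer from straight above while the arm is still.

```bash
python3 -m handwheel '{"offset":[[0.9,0,0],[0.9,0,0],[0.9,0,0],[0.9,0,0],[0.9,0,0],[0.9,0,0],[0.9,0,0],[0.4,0,0],[0,0,0],[0,0,0],[0,0,0]],"twist":[[0,0,0],[0,0,0],[0,0,0],[0,0,0],[0,0,0],[0,0,0],[0,0,0],[0,0,0],[0,0,0],[0,0,0],[0,0,0]]}'
python3 - <<'E'
from h import *
d=grab('wrist');C=np.array([500,160.2]);red(d,C);white(d,C,181.6)
s=load('wrist');f=d['frame'].astype(int)
for r in range(0,1): pass
p=proj(d,[C[0]-43,C[1],84])[0].astype(int);print(p);g=d['frame']
m=(f[:,:,0]>90)&(f[:,:,1]<60)&(f[:,:,2]<60);v,u=np.nonzero(m)
k=(abs(u-p[0])<40)&(abs(v-p[1])<40)
for c in sorted(set(u[k])): print(c,v[k][u[k]==c].mean().round(1),(u[k]==c).sum(),end='; ')
print()
w=f[p[1]-14:p[1]+15,p[0]-14:p[0]+25].min(2);print(w[:, ::1][::2])
E
```

```text
t: 29.75
position: [499.8, 121.3, 221.6]
tool_rot: [0.0, 0.717, 0.697, -0.0]
contact_force: [-0.1, -0.4, 0.7]
gripper_width: 51.3
finger_force: 0.0
red n 113 tip (np.float64(227.75), np.float64(154.75))
66 yaw 183.72545738890338 r 48.16467828218749
76 yaw 181.84105816116428 r 46.372395962067955
84 yaw 180.22678229921027 r 44.97725807799676
[(26, 5.97, 146), (28, 6.02, 146), (30, 6.13, 145), (32, 6.16, 121), (34, 0.0, 45), (36, -0.88, 130), (38, -0.61, 143), (40, -0.57, 143), (42, 1.7, 141), (44, 0.61, 131)]
[230 154]
212 154.5 4; 213 154.5 4; 214 155.5 4; 215 156.0 3; 216 156.0 3; 217 156.0 3; 218 156.0 3; 219 156.0 3; 220 156.0 3; 221 156.0 3; 222 155.5 4; 223 155.0 3; 224 155.5 2; 225 155.5 2; 226 155.5 2; 227 155.0 3; 228 155.0 3; 
[[ 75  77  74  74  72  71  92 124 132 125 125 113  80  60  57  51  35  17
   16  16   9   5   5   8   3   0   3   4  11   4   7   9   8   1   4   9
    3   0   6]
 [ 76  76  77  71  54  43  43  64  74  93 117 118  86  61  58  45  27  13
   17   9  13   5   2   1   5   5   6   3   6   0  12  11   0   7   7   3
   14   8   5]
 [ 76  75  74  73  62  56  53
[... 1390 characters left out ...]
  91 101 104 109 115 118 122 127
  131 127 132]
 [132 130 129 126 124 121 112 111 116 115 119 123 124 129 127 119  91  52
   17  10   4  10   4  11  13   4  30  79 126 138 140 141 143 143 140 144
  141 141 138]
 [130 130 127 127 126 125 125 124 125 123 125 122 118 120 126 125 101  61
   26  17  11  13  14  10  13  11  15  61 107 122 126 125 118 110 102 106
  100  92  89]
 [128 129 127 126 126 123 123 124 113  92  78  76  80  97 120 123 107  91
   59  26   4  14   0  11   8  13   3  16  25  22  23  23  18  20  19  19
   21  17  14]
 [128 130 128 125 125 128 125 124 118 118 113 119 124 126 129 130 128 124
   96  50  25  13   9  13  12  14   4   7  16  13   6  16  10  16  16   9
   13  10  14]]
```

The pointer (row about 155) meets the red tip (row 155), so the setting held after release. I'm handing in.

```bash
python3 -c "
from plant import bot
print(bot.job_done())"
```

```text
the job is handed in; nothing more can be done
None
```

The job is handed in, with no verdict returned: the pointer is on the red marker after a 35° clockwise return, which takes up the 17° of play, and the orange toggle is seated, turned a quarter turn and released.

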